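# Set the detergent drawer for liquid and shut it

## Task

The detergent drawer has been rinsed and left open. With the fingertips only, press the blue siphon insert in its middle compartment fully down into its seat and push the orange flap in the left compartment down until it hangs against its stop, ready for liquid detergent; then push the drawer fully home, flush with the machine's front, and take the hand away. Don't pull the insert up or the drawer farther out, and leave everything standing around where it is.

Things in the scene. Friction and masses are not known exactly. Their poses are not given: they have to be found in the camera images.
- washer: white washing machine standing on the floor beyond the table, fixed; 598 wide, 560 deep, top 118 mm above the table top. Origin: on its front face, midway across the detergent drawer, at table height. x points into the machine (-x out to the user), y to the machine's left seen from in front (left side at 115, right at -483 mm), z up. Programme dial, 48 mm wide, sticks out 22 mm at y -165, z 40 mm
- drawer (a joint): how far the detergent drawer is pulled out, m: 0 = home, its white front flush with the machine's face; it slides out (up to 0.225) along the machine's -x, with about 4 N of friction, no spring or catch, and stays where it is left. Starts 0.155 to 0.205
- drawer_front (a point): middle of the outer face of the drawer's white front panel, 196 mm wide, 78 mm high, 16 mm thick; its edges are 5 and 83 mm above the table top, this point 44 mm. Axes as the machine's
- tray (a point): middle of the drawer's grey open tray at rim height (68 mm above the table top), 122.5 mm behind the panel's outer face. 180 mm wide, reaching back to 245 mm behind that face, inner floor at 14 mm, walls 3 mm. Three lengthwise compartments: left (machine +y) main wash, 79 mm wide, with the flap; middle softener, 46 mm, with the insert; right empty, 43 mm. Axes as the machine's
- flap (a joint): angle of the orange flap, rad: 0 = folded up level (powder), its free end pointing to the drawer front; grows as the free end goes down and then back towards the machine; 1.4 = hanging nearly upright against its stop (liquid). Stiff hinge (about 0.035 N m), stays where it is left. Starts 0 to 0.3
- flap_hinge (a point): middle of the flap's hinge line, which runs along the machine's y: 100 mm behind the drawer front's outer face, 62 mm above the table top (6 mm below the rims), 47.5 mm to the +y side of the drawer's middle. The flap is a plate 72 mm wide, 42 mm from hinge to free end, 4 mm thick, centred on the hinge line. The axes turn with the flap (-x points to its free end)
- insert (a joint): how far the blue siphon insert in the softener compartment stands above its seat, m: 0 = fully seated; it moves straight up and down with about 3 N of friction, no spring. Starts 0.010 to 0.018; above 0.024 it counts as pulled up
- insert_top (a point): middle of the upper face of the insert's flat blue cover, 80 mm (machine x) x 50 mm (machine y), 5 mm thick; 100 mm behind the drawer front's outer face, 18 mm to the -y side of the drawer's middle; 73 mm above the table top when seated (the cover then lies on the rims). Axes as the machine's
- detergent: white detergent bottle with a blue cap, 84 mm across, 230 mm tall, standing on the machine's top. Origin: centre of its underside. Leave it alone
- softener: blue fabric-softener bottle with a side handle and white cap, 90 mm across, 235 mm tall, on the machine's top. Origin: centre of its underside. Leave it alone
- dosing_cup: yellow open dosing cup, 60 mm across the mouth, 50 mm tall, on the machine's top just behind the drawer. Origin: centre of its underside. Leave it alone
- spray: green trigger-spray bottle, 70 mm across, 193 mm tall, on the machine's top. Origin: centre of its underside. Leave it alone
- powder_jar: white jar with a wooden lid, 90 mm across, 110 mm tall, on the table. Origin: centre of its underside. Leave it alone
- brush: wooden clothes brush, 150 x 50 x 40 mm, lying bristles down on the table. Origin: centre of its underside. Leave it alone

How it is judged:
On the way, in this order (a step that is already met when the one before it is completed fails the run):
1. insert fully seated and flap hanging down, with the drawer still open (value of joint insert below 0.002 m and value of joint flap above 1.2 rad and value of joint drawer above 0.06 m), for 0.2 s.
2. drawer pushed home (value of joint drawer below 0.003 m), for 0.2 s.
At the end, for the whole second after the job is handed in: The siphon insert is within 2 mm of its seat, the flap hangs at 1.2 rad or more (stop at 1.4), the drawer is within 3 mm of home and at rest, and every bystander is within 20 mm of where it was (value of joint insert below 0.002 m and value of joint flap above 1.2 rad and value of joint drawer below 0.003 m and velocity of joint drawer below 0.005 m/s and distance of each of detergent, softener, dosing_cup, spray, powder_jar, brush from where it was at the start of the episode below 0.02 m); the robot touches nothing.
It fails at once if the siphon insert is pulled up out of its seat (more than 24 mm) (value of joint insert above 0.024 m).
It fails at once if the drawer is pulled farther out (beyond 215 mm) (value of joint drawer above 0.215 m).
It fails at once if a bottle, cup, jar or brush is moved more than 20 mm, or lifted (distance of any of detergent, softener, dosing_cup, spray, powder_jar, brush from where it was at the start of the episode above 0.02 m).
It also fails if it takes over 64 s, if anything falls off the work surface, if the arm or the gripper's body presses on something with over 40 N, if the wrist force passes 120 N, or if a joint passes its speed limit or range.

## Robot

A 6-joint arm with a two-finger parallel gripper is mounted at the origin on the work surface. World frame = base frame: x ahead of the robot, y to its left, z up, the work surface at z = 0. Lengths are in m, angles in rad, forces in N, time in s.
With the tool pointing down it reaches from about 0.2 to 0.875 m from the base axis. Payload 3.4 kg.
Tool frame: the origin (TCP) lies between the finger pads; the fingertips stand 25 mm ahead of it and the grasp point (between the pads) lies 6 mm ahead of it (r.nose_length is the z of the fingertips in the tool frame, in m); z points along the fingers, y is the line along which they close (so a half turn about z gives the same grasp; the last joint's range is limited). The gripper opens to 94 mm and grips with 3 to 60 N. Pads are 16 mm wide; open, the fingers measure 119 mm over their backs; the gripper's body (75 mm by 177 mm) begins 78 mm behind the grasp point.
Start: joints at [-1.382, 0.276, 1.505, -0, 1.361, -0.121], TCP at [0.175, -0.548, 0.23] pointing down, gripper open.
Joint ranges: [-2.89, 2.89], [-0.75, 2.08], [0.22, 2.7], [-1.18, 4.32], [0.11, 2.71], [-2.7, 2.7]. Speed limits (rad/s): [2.57, 2.57, 3.14, 3.14, 3.14, 3.14].

## Interface

Orientations are given as a unit quaternion [w, x, y, z].
In Python, from plant import r, gripper_to, inverse_kinematics, vision, models, telemetry gives the robot as it stands. Calls block until the motion is done:
- r.move_to(position, orientation): joint-space move of the TCP to a pose.
- r.move_l(position, rot=None, vel=0.15, guard=None): straight line of the TCP; rot=None keeps the orientation; vel is the mean speed in m/s. With guard (N) it stops when the force on the tool has changed by that much, and returns True; else False.
- r.movej(angles): joint-space move.
- gripper_to(opening, f_grip=None): finger opening in m; f_grip is the grip in N (None keeps the last); returns when the fingers have stopped.
- r.hold(seconds).
- inverse_kinematics(position, orientation): joint angles nearest the present ones, or None.
- vision.snapshot(name): name is "scene" or "top" or "wrist"; returns the picture (400x640x3 uint8, red, green, blue); there is no depth.
- vision.get_calibration(name): a dict with "fx", "fy", "cx", "cy" (pixels), "position" and "orientation" of the camera in the world. Camera axes: x right, y down, z forward; pixel columns grow to the right and rows downward; lengths in m; the calibration is good to about 2 mm. The wrist camera is an equidistant fisheye: a pixel r from the principal point sees the ray r / f radians off the axis. A picture is of the moment at which its call begins: read the wrist's pose just before it. get_calibration takes no time and is no camera call; for the wrist camera it gives the pose at the moment of the call.
A pose or a line that the arm cannot do raises r.PlanningError and nothing moves.
- r.sign_off(): hands the job in; it is judged then, once.
Trained networks look in the newest picture that a camera, given by its name, has taken for a name from the list of things; names that differ only in an ending like _2 or _b are one class to them, and where a whole thing is asked for, a point or a joint stands for the part that bears it (a point fixed in the world has none). Each returns a list of dicts, best first, with "score" (0 to 1); they miss things now and then, are a little off and sometimes report something else, mostly with a low value. They report only what shows in the picture. A call takes as long as a camera call.
- models.boxes_of(thing, camera): "at" ([x, y, z] in m, in world coordinates, good to about 4 mm: the middle of the surface that is visible of it).
- models.regions_of(thing, camera): "pixels" (400x640 bool, what is visible of it).
- models.mark_of(thing, camera): "at" ([x, y, z] in m, in world coordinates, good to about 4 mm: a listed point, or the origin of a listed thing).
Readings, each from a call of its own:
- telemetry.current_t(): time.
- telemetry.current_joints(): joint angles.
- telemetry.current_dq(): joint speeds.
- telemetry.current_joint_efforts(): joint torques, N m.
- telemetry.current_ee_pos(): TCP position.
- telemetry.current_tool_rot(): TCP orientation.
- telemetry.current_wrist_force(): force on the tool from outside, world axes, zero at the start.
- telemetry.current_torque(): the same for the moment, N m.
- telemetry.current_opening(): finger opening in m.
- telemetry.current_finger_force(): force on a finger pad.
Only numpy, scipy, OpenCV 4.12 (cv2) and the standard library are available. Lean on these libraries where they do the work, as an engineer would, in place of code of your own. Each camera call takes 0.05 s, during which the arm holds its last target. There are 200 camera calls.

## Working session

There is one attempt and no reset: what is moved stays moved. The work goes in short steps, each a Python script; the robot and the scene stay as the last script left them, time stands still between calls to the robot, and variables do not carry over. Pictures are saved under pics/ and viewed, at most 10 in all, crops included, and the job is handed in when it is done.

```bash
mkdir -p pics
python3 - <<'E'
from plant import *
import cv2,numpy as np
for c in ("scene","top"):
    im=vision.snapshot(c); cv2.imwrite(f"pics/{c}0.png",im[:,:,::-1])
    for n in ("washer","drawer_front","tray","flap_hinge","insert_top","powder_jar","brush","dosing_cup","detergent","softener","spray"):
        print(c,n,[(np.round(d["at"],3).tolist(),round(d["score"],2)) for d in models.mark_of(n,c)[:2]])
print(telemetry.current_t(), telemetry.current_tool_rot())
E
```

```text
scene washer [([0.584, -0.12, 0.003], 0.97)]
scene drawer_front [([0.561, -0.312, 0.044], 0.6)]
scene tray [([0.578, -0.187, 0.066], 0.81)]
scene flap_hinge [([0.526, -0.205, 0.062], 0.73)]
scene insert_top [([0.589, -0.213, 0.082], 0.68)]
scene powder_jar [([0.253, 0.331, 0.003], 0.61)]
scene brush [([0.247, -0.279, 0.004], 0.94)]
scene dosing_cup [([0.55, 0.015, 0.112], 0.59)]
scene detergent [([0.674, 0.139, 0.12], 0.8)]
scene softener [([0.542, 0.14, 0.116], 0.56)]
scene spray [([0.749, -0.002, 0.121], 0.9)]
top washer [([0.748, -0.007, 0.119], 0.61)]
top drawer_front [([0.25, -0.277, -0.004], 0.73), ([0.561, -0.307, 0.045], 0.67)]
top tray [([0.577, -0.189, 0.067], 0.91)]
top flap_hinge [([0.527, -0.214, 0.06], 0.92)]
top insert_top [([0.586, -0.208, 0.083], 0.74)]
top powder_jar [([0.254, 0.326, -0.002], 0.85)]
top brush [([0.249, -0.277, -0.004], 0.66)]
top dosing_cup []
top detergent [([0.673, 0.134, 0.118], 0.79)]
top softener [([0.544, 0.138, 0.115], 0.91)]
top spray [([0.748, -0.007, 0.122], 0.83)]
1.2 [8.35116029e-05 9.88026685e-01 1.54283062e-01 7.24988343e-06]
```

View pics/scene0.png

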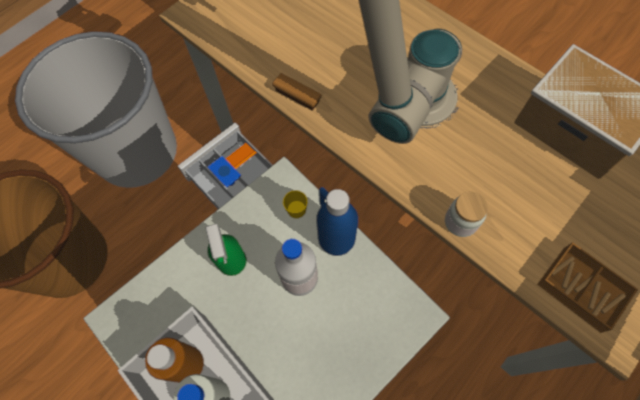

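View pics/top0.png

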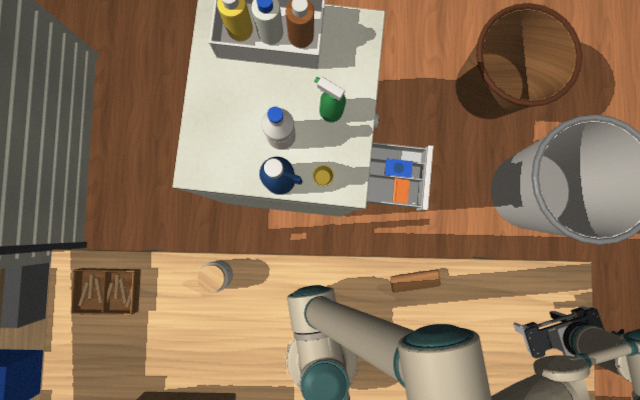

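The drawer (top picture, about px 370–432 × 145–208) opens toward world −y. The blue insert is at (399,168) and the orange flap at (402,190). The networks' points agree with this, except the false drawer_front on the brush. Next I'll fit the drawer pose and check it with the wrist camera from above.

```bash
cat > h.py <<'E'
from plant import *
import numpy as np, cv2
from scipy.optimize import least_squares
OFF={"drawer_front":(0,0),"tray":(.1225,0),"flap_hinge":(.1,.0475),"insert_top":(.1,-.018)}
def fit(obs):  # obs: (name, at); -> front x,y,yaw of machine x
    def f(p):
        c,s=np.cos(p[2]),np.sin(p[2])
        return np.ravel([[p[0]+c*OFF[n][0]-s*OFF[n][1]-a[0],p[1]+s*OFF[n][0]+c*OFF[n][1]-a[1]] for n,a in obs])
    q=least_squares(f,[.561,-.31,1.44],loss="soft_l1",f_scale=.004); return q.x,f(q.x)
def look(cams):
    out=[]
    for c in cams:
        for n in OFF:
            for d in models.mark_of(n,c)[:2]:
                if d["at"][0]>.4: out.append((n,d["at"])); print(c,n,np.round(d["at"],3),round(d["score"],2)); break
    return out
def P(p,u,v,z):  # u behind front face, v left, z of fingertips -> TCP
    c,s=np.cos(p[2]),np.sin(p[2]); return np.array([p[0]+c*u-s*v,p[1]+s*u+c*v,z+r.nose_length])
def Q(yaw):  # tool down, tool x along yaw+pi or yaw: nearest reachable chosen
    return [0,np.cos(yaw/2),np.sin(yaw/2),0]
E
python3 - <<'E'
from h import *
print(r.nose_length)
for c in("scene","top"): vision.snapshot(c)
o=look(["scene","top"]); p,_=fit(o); print(p)
best=None
for k in (0,np.pi,-np.pi):
    q=Q(p[2]+k); j=inverse_kinematics(P(p,.06,.0,.25),q); print(k,None if j is None else np.round(j,2))
    if j is not None and (best is None or abs(j[5])<abs(best[1][5])): best=(k,j)
print("k",best[0])
gripper_to(0.0)
r.move_to(P(p,.06,0,.25),Q(p[2]+best[0]))
im=vision.snapshot("wrist"); cv2.imwrite("pics/w1.png",im[:,:,::-1])
o2=look(["wrist"]); print("wrist",fit(o2)); p,e=fit(o+o2); print(p.tolist(),np.round(e*1e3,1).tolist())
w=models.mark_of("washer","scene"); print(w[:1]); print(telemetry.current_t(),telemetry.current_opening(),telemetry.current_ee_pos())
E
```

```text
0.025
scene drawer_front [ 0.563 -0.31   0.045] 0.91
scene tray [ 0.575 -0.188  0.068] 0.96
scene insert_top [ 0.589 -0.213  0.084] 0.83
top tray [ 0.574 -0.189  0.072] 0.92
top flap_hinge [ 0.526 -0.208  0.06 ] 0.54
top insert_top [ 0.592 -0.208  0.085] 0.57
[ 0.56399336 -0.31032681  1.48538536]
0 [-0.53  0.33  1.32 -0.    1.49 -0.44]
3.141592653589793 [-0.53  0.33  1.32 -0.    1.49  2.7 ]
-3.141592653589793 [-0.53  0.33  1.32 -0.    1.49  2.7 ]
k 0
wrist drawer_front [ 0.565 -0.308  0.039] 0.81
wrist tray [ 0.577 -0.188  0.07 ] 0.94
wrist flap_hinge [ 0.522 -0.211  0.06 ] 0.69
wrist insert_top [ 0.591 -0.212  0.086] 0.69
wrist (array([ 0.56546458, -0.31078849,  1.50013261]), array([ 0.00066458, -0.00238849, -0.00308631, -0.0001942 ,  0.00264362,
        0.00331568, -0.00041985, -0.00030894]))
[0.5647316930662325, -0.3105016158431493, 1.4923127423404208] [1.7, -0.2, -0.6, -0.3, 1.4, 1.1, -0.2, 0.3, -0.3, 1.3, -1.5, -4.1, -0.1, -2.1, -2.9, 0.0, 2.7, 3.9, -0.4, -0.2]
[{'at': [0.581, -0.1206, 0.0057], 'score': 0.93}]
5.2167 0.0006182340115248251 [ 0.56880096 -0.25117161  0.27496762]
```

View pics/w1.png

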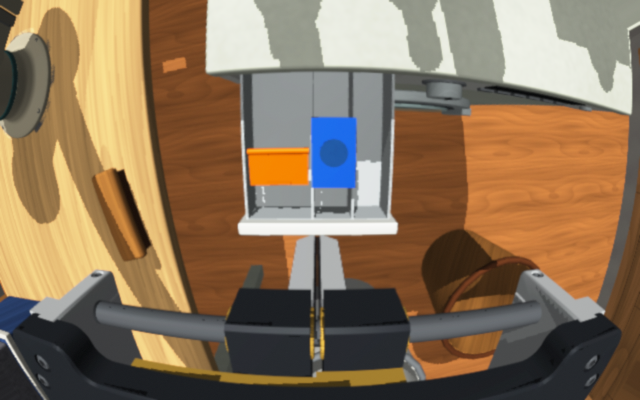

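The drawer lines up with the tool frame: panel edge level at row 227, orange flap at (278,167), blue cover at (334,152), which matches the fit. Next, press the insert, then the flap.

```bash
cat >> h.py <<'E'
p=np.array([.5647,-.3105,1.488])
tip=lambda: np.round(telemetry.current_ee_pos()-[0,0,r.nose_length],4)
F=lambda: np.round(telemetry.current_wrist_force(),1)
E
python3 - <<'E'
from h import *
r.move_l(P(p,.1,-.018,.12),rot=Q(p[2]))
print(r.move_l(P(p,.1,-.018,.070),vel=.03,guard=14),tip(),F())
r.move_l(P(p,.1,-.018,.13))
r.move_l(P(p,.058,.0475,.11))
print(tip(),F())
print(r.move_l(P(p,.058,.0475,.030),vel=.05,guard=10),tip(),F())
print(r.move_l(P(p,.084,.0475,.030),vel=.04,guard=8),tip(),F())
print(r.move_l(P(p,.093,.0475,.030),vel=.03,guard=6),tip(),F())
im=vision.snapshot("wrist"); cv2.imwrite("pics/w2.png",im[80:280,180:460,::-1].repeat(2,0).repeat(2,1))
print(telemetry.current_t())
E
```

```text
True [ 0.5908 -0.2123  0.0733] [-1.3 -0.   3.7]
[ 0.5227 -0.2488  0.1099] [0.4 0.4 1.3]
False [ 0.5222 -0.2489  0.0301] [ 0.2 -1.3 -0.7]
False [ 0.5244 -0.2221  0.0301] [-0.9 -1.7 -0.6]
False [ 0.5251 -0.2134  0.03  ] [-0.3 -2.2 -2.2]
12.0
```

View pics/w2.png

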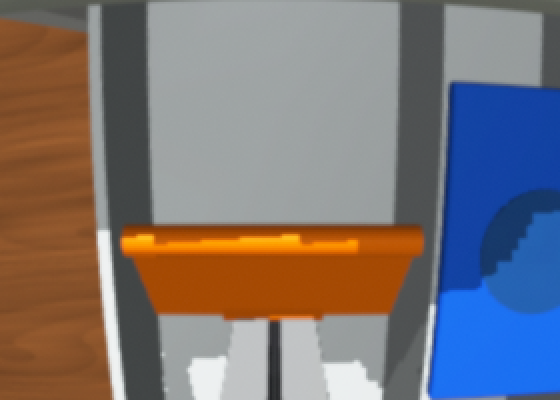

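The insert stopped at 73.3 mm, which is its seat height. The flap (hinge at crop row 240, free edge at row 315) needs an angle check, so I'll project the model into this view.

```bash
cat >> h.py <<'E'
from scipy.spatial.transform import Rotation as Ro
def proj(X):
    k=vision.get_calibration("wrist"); w=k["orientation"]
    d=Ro.from_quat([w[1],w[2],w[3],w[0]]).inv().apply(np.asarray(X)-k["position"])
    th=np.arctan2(np.hypot(d[0],d[1]),d[2]); ph=np.arctan2(d[1],d[0])
    return np.array([k["cx"]+k["fx"]*th*np.cos(ph),k["cy"]+k["fy"]*th*np.sin(ph)])
def W(u,v,z): return P(p,u,v,z)-[0,0,r.nose_length]
E
python3 - <<'E'
from h import *
cr=lambda X: np.round((proj(X)-[180,80])*2)
print(vision.get_calibration("wrist"))
for v in (.0835,.0115):
  print("hinge",cr(W(.1,v,.062)))
  for a in (.8,1.,1.2,1.4): print(a,cr(W(.1-.042*np.cos(a),v,.062-.042*np.sin(a))))
print("tip",cr(W(.093,.0475,.03)),cr(W(.101,.0475,.03)))
E
```

```text
{'fx': 309.70691628693146, 'fy': 309.70691628693146, 'cx': 316.78081286388954, 'cy': 203.34770940756107, 'position': array([ 0.53217831, -0.13248019,  0.20799314]), 'orientation': array([ 0.14080546,  0.98916373, -0.04095581, -0.00718089])}
hinge [139. 363.]
0.8 [165. 400.]
1.0 [166. 375.]
1.2 [166. 350.]
1.4 [166. 326.]
hinge [408. 363.]
0.8 [383. 400.]
1.0 [382. 376.]
1.2 [382. 351.]
1.4 [382. 326.]
tip [274. 338.] [274. 315.]
```

Run:
```python
from h import *
r.move_l(P(p,.075,.0475,.030),vel=.1)
r.move_l(P(p,.075,.0475,.13),vel=.2)
r.move_l(P(p,.06,.0,.22),vel=.2)
for c in("scene","top"): vision.snapshot(c)
im=vision.snapshot("wrist"); cv2.imwrite("pics/w3.png",im[40:280,180:460,::-1].repeat(2,0).repeat(2,1))
o=look(["scene","top","wrist"]); q,e=fit(o); print(q.tolist(),np.round(e*1e3,1).tolist())
print(telemetry.current_t())
```

```text
scene drawer_front [ 0.562 -0.279  0.045] 0.61
scene tray [ 0.579 -0.154  0.07 ] 0.78
scene flap_hinge [ 0.531 -0.171  0.062] 0.5
scene insert_top [ 0.592 -0.178  0.072] 0.75
top drawer_front [ 0.569 -0.273  0.045] 0.6
top tray [ 0.579 -0.153  0.073] 0.93
top flap_hinge [ 0.527 -0.176  0.061] 0.68
top insert_top [ 0.593 -0.173  0.071] 0.6
wrist drawer_front [ 0.569 -0.275  0.04 ] 0.9
wrist tray [ 0.585 -0.154  0.068] 0.82
wrist flap_hinge [ 0.529 -0.176  0.059] 0.66
wrist insert_top [ 0.59  -0.178  0.074] 0.85
[0.5673437610611674, -0.27593129550261053, 1.4862301549564259] [5.2, 2.8, -0.9, 0.0, -2.1, -1.7, 1.9, 0.6, -1.3, -2.5, -1.1, -1.2, 1.7, 3.6, 0.8, -5.2, -1.3, -1.0, -7.1, 0.1, -0.4, 3.6, 4.2, 0.6]
14.4
```

View pics/w3.png

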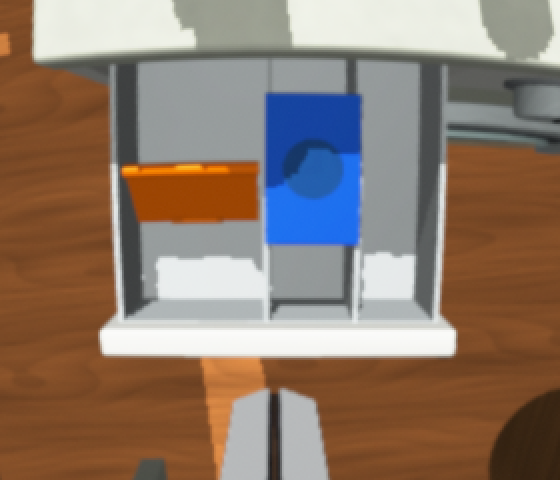

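The drawer slid in about 35 mm during the sweep because the flap's end jammed against the finger at about 0.7 rad. The insert top is at 72 mm, so it is seated. I'll push the flap again along an arc, with the tip edge on the plate's face so its end can't jam.

```bash
sed -i 's/^p=.*/p=np.array([.5674,-.2758,1.487])/' h.py
python3 - <<'E'
from h import *
def tgt(a,s=.030,t=.002,h=.008):
    return P(p,.1-s*np.cos(a)-t*np.sin(a)-h,.0475,.062-s*np.sin(a)+t*np.cos(a))
r.move_l(tgt(.2)+[0,0,.06],vel=.25)
r.move_l(tgt(.2),vel=.1)
for a in np.linspace(.3,1.6,14):
    r.move_l(tgt(a),vel=.04); print(round(a,2),F())
r.move_l(tgt(1.6)+P(p,-.012,0,0)-P(p,0,0,0),vel=.05)
r.move_l(telemetry.current_ee_pos()+[0,0,.1],vel=.2)
r.move_l(P(p,.03,.0,.2),vel=.2)
for c in("scene","top"): vision.snapshot(c)
im=vision.snapshot("wrist"); cv2.imwrite("pics/w4.png",im[40:280,180:460,::-1].repeat(2,0).repeat(2,1))
o=look(["scene","top","wrist"]); q,e=fit(o); print(q.tolist(),np.round(e*1e3,1).tolist())
print(telemetry.current_t())
E
```

```text
0.3 [-0.2 -0.7 -0.3]
0.4 [0.2 0.1 0.2]
0.5 [-0.1 -0.4 -0.3]
0.6 [-0.  -0.2  1. ]
0.7 [-0.3 -0.3 -0.2]
0.8 [0.4 0.  0.5]
0.9 [ 0.  -0.7  1.1]
1.0 [ 0.6 -0.9 -0.6]
1.1 [ 0.4 -0.6 -0.3]
1.2 [ 0.  -0.8 -0. ]
1.3 [0.1 0.3 0.2]
1.4 [-0.5 -2.3  0.7]
1.5 [-0.4 -3.8  3.1]
1.6 [-0.  -3.6  3.6]
scene drawer_front [ 0.565 -0.27   0.042] 0.75
scene tray [ 0.58  -0.146  0.068] 0.95
scene flap_hinge [ 0.532 -0.165  0.06 ] 0.43
scene insert_top [ 0.592 -0.173  0.071] 0.72
top drawer_front [ 0.568 -0.267  0.043] 0.65
top tray [ 0.579 -0.147  0.072] 0.85
top flap_hinge [ 0.528 -0.171  0.062] 0.54
top insert_top [ 0.595 -0.167  0.071] 0.57
wrist drawer_front [ 0.568 -0.266  0.043] 0.72
wrist tray [ 0.579 -0.142  0.066] 0.85
wrist flap_hinge [ 0.529 -0.169  0.058] 0.76
wrist insert_top [ 0.594 -0.172  0.074] 0.67
[0.5678324899214956, -0.2687528032636361, 1.483890977454412] [2.8, 0.7, -1.9, -0.3, -2.6, 0.2, 1.9, 2.3, 0.2, -1.7, -0.5, -0.1, 0.9, 6.1, -0.2, -3.9, -0.5, -2.7, -0.8, -4.4, 0.4, 4.1, 0.3, 0.8]
21.7
```

View pics/w4.png

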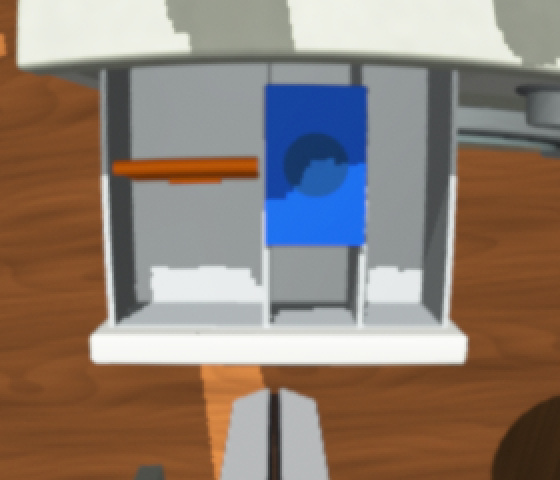

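The flap now hangs upright (a thin line at row 168, crop). The 4 N at the end of the arc nudged the drawer in about 7 mm, so the flap is against its stop. I'll re-press the insert to be sure, then push the drawer home.

```bash
sed -i 's/^p=.*/p=np.array([.5678,-.2688,1.486])/' h.py
python3 - <<'E'
from h import *
r.move_l(P(p,.085,-.018,.10),vel=.2)
print(r.move_l(P(p,.085,-.018,.069),vel=.03,guard=14),tip(),F())
r.move_l(P(p,.085,-.018,.13),vel=.2)
r.move_l(P(p,-.045,0,.13),vel=.2)
r.move_l(P(p,-.045,0,.042),vel=.15)
print(r.move_l(P(p,.10,0,.042),vel=.05,guard=20),tip(),F())
print(r.move_l(P(p,.165,0,.042),vel=.03,guard=20),tip(),F())
r.hold(.3); print(tip(),F(),telemetry.current_t())
vision.snapshot("top"); print(models.mark_of("drawer_front","top")[:2],models.mark_of("washer","scene")[:1])
E
```

```text
True [ 0.5927 -0.1855  0.0732] [-0.8  0.5  4.9]
False [ 0.5761 -0.1692  0.042 ] [-1.7 -3.3  0.4]
True [ 0.5791 -0.1324  0.0418] [ 0.5 -0.5  0.9]
[ 0.5775 -0.1332  0.041 ] [ 0.3 -0.2  0.6] 29.9583
[] [{'at': [0.5824, -0.118, 0.0041], 'score': 0.86}]
```

Run:
```python
from h import *
print(r.move_l(P(p,.16,0,.042),vel=.015,guard=25),tip(),F())
r.hold(.3); print(tip(),F())
r.move_l(P(p,.07,0,.042),vel=.1)
r.move_l(P(p,-.03,0,.2),vel=.2)
im=vision.snapshot("wrist"); cv2.imwrite("pics/w5.png",im[0:300,140:540,::-1].repeat(2,0).repeat(2,1))
for c in("scene","top"):
    vision.snapshot(c)
    for n in ("washer","drawer_front","dosing_cup","softener"): print(c,n,[np.round(d["at"],3).tolist() for d in models.mark_of(n,c)[:1]])
print(telemetry.current_t())
```

```text
True [ 0.5774 -0.1331  0.0411] [-0.7 -0.4  1.5]
[ 0.5772 -0.1331  0.0407] [ 0.6 -1.7  0.8]
scene washer [[0.581, -0.122, 0.003]]
scene drawer_front []
scene dosing_cup [[0.55, 0.017, 0.115]]
scene softener [[0.543, 0.138, 0.114]]
top washer [[0.581, -0.122, -0.004]]
top drawer_front []
top dosing_cup [[0.551, 0.01, 0.12]]
top softener [[0.544, 0.138, 0.116]]
33.6417
```

View pics/w5.png

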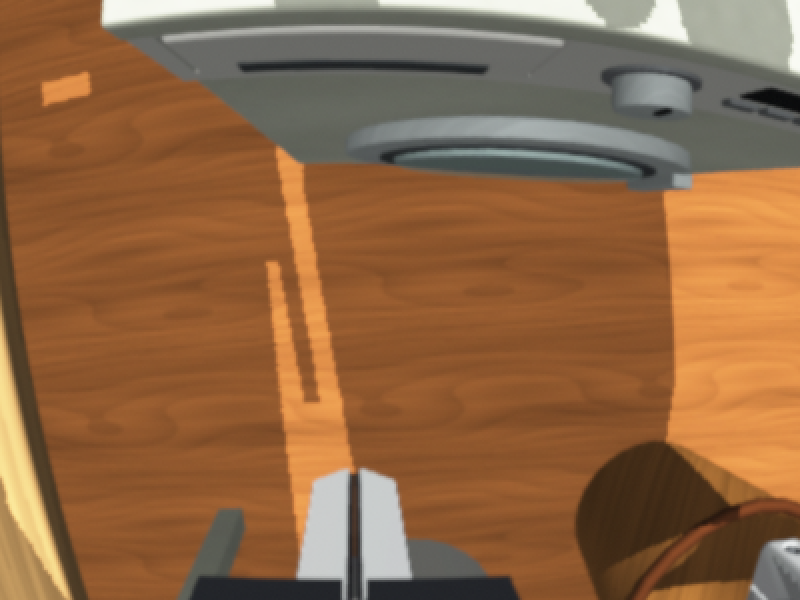

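The panel is in, but a thin bright strip shows along its top edge (row ~40), which could be a slight protrusion if the finger's upper part hit the machine first. I'll push again with the tool tilted so only the fingertips touch.

```bash
cat >> h.py <<'E'
def tilt(T):
    c,s=np.cos(p[2]),np.sin(p[2]); w,x,y,z=Q(p[2])
    R=Ro.from_rotvec(-T*np.array([-s,c,0]))*Ro.from_quat([x,y,z,w]); x,y,z,w=R.as_quat()
    return [w,x,y,z],R.as_matrix()[:,2]
E
python3 - <<'E'
from h import *
for T in (.7,.5,.35):
    q,tz=tilt(T); at=lambda u,z,v=0: W(u,v,z)-.025*tz
    js=[inverse_kinematics(at(u,z),q) for u,z in((.09,.2),(.09,.05),(.15,.05))]
    print(T,tz,[None if j is None else np.round(j,2).tolist() for j in js])
    if all(j is not None for j in js):
        try: r.move_to(at(.07,.12),q)
        except r.PlanningError as e: print(e); continue
        tp=lambda: np.round((telemetry.current_ee_pos()+.025*tz-W(0,0,0))@np.array([np.cos(p[2]),np.sin(p[2]),0]),4)
        r.move_l(at(.10,.05),vel=.15)
        im=vision.snapshot("wrist"); cv2.imwrite("pics/w6.png",im[0:300,140:540,::-1].repeat(2,0).repeat(2,1))
        print(r.move_l(at(.17,.05),vel=.03,guard=15),tp(),F()); r.hold(.2)
        print(r.move_l(at(.17,.05),vel=.02,guard=25),tp(),F()); r.hold(.2); print(tp(),F())
        r.move_l(at(.10,.05),vel=.1); break
print(telemetry.current_t())
E
```

```text
0.7 [ 0.05456185  0.64190298 -0.76484219] [[-0.76, 0.52, 1.35, 0.53, 1.73, -0.72], [-0.76, 0.66, 1.51, 0.53, 1.47, -0.87], [-0.69, 0.62, 1.59, 0.57, 1.4, -0.84]]
True 0.1433 [-1.2 -3.5  1.3]
True 0.1436 [-0.6 -3.7  1.3]
0.1435 [-0.8 -2.8  2.9]
37.975
```

View pics/w6.png

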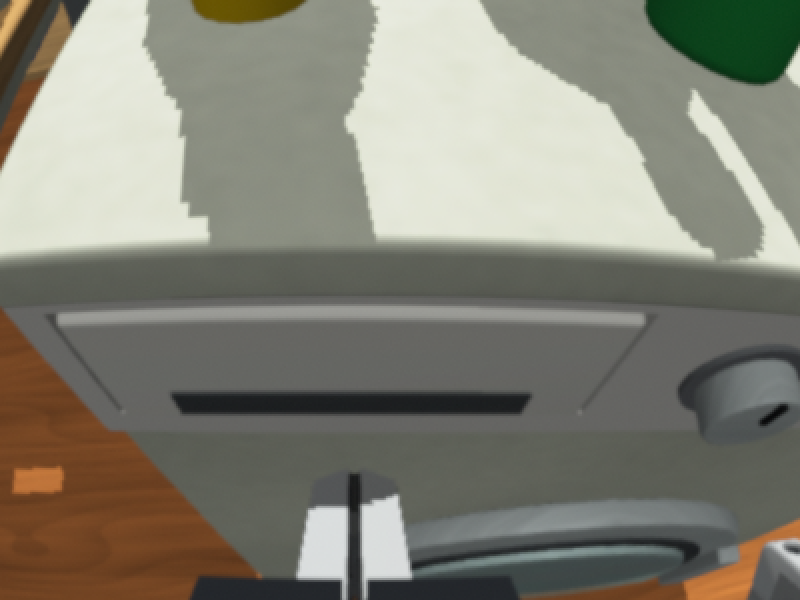

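Run:
```python
from h import *
im=vision.snapshot("wrist"); cv2.imwrite("pics/w7.png",im[0:300,140:540,::-1].repeat(2,0).repeat(2,1))
```

```text
(no output)
```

View pics/w7.png

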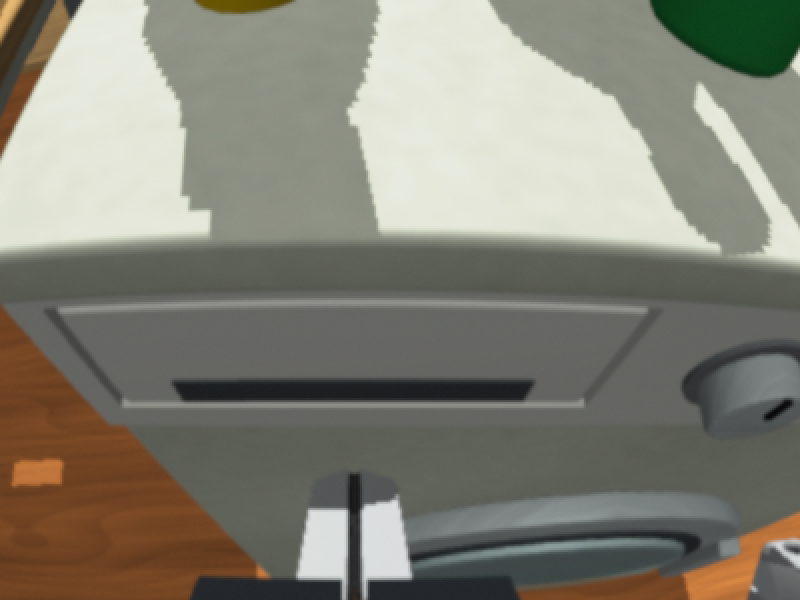

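The tilted push moved the panel in another ~4 mm. It now sits evenly in its opening with thin equal margins at top (row 305) and bottom (row 403), and a 25 N push didn't move it further. I'll back away and hand in.

Run:
```python
from h import *
q,tz=tilt(.7)
r.move_l(W(.0,0,.12)-.025*tz,vel=.15); r.hold(.3)
print(telemetry.current_t(),F()); print(r.sign_off())
```

```text
39.2917 [ 0.3  0.5 -0.5]
the job is handed in; nothing more can be done
None
```

I handed the job in at 39 s: the insert is seated, the flap hangs against its stop, the drawer is pushed home against its stop and looks flush, and the hand is clear. I saw no sign that any bystander moved, though I only re-measured the dosing cup and softener; the judge's verdict was not shown.

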